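# Draw a telescoping pick-up tool out to its second stop

### The arm

A 7-joint arm with a two-finger parallel gripper is mounted at the origin on the work surface; the furniture and walls round the work are solid. World frame = base frame: x ahead of the robot, y to its left, z up, the work surface at z = 0. Lengths are in m, angles in rad, forces in N, time in s.
With the tool pointing down it reaches from about 0.425 to 0.875 m from the base axis. Payload 9.9 kg.
Tool frame: the origin (TCP) lies between the finger pads; the fingertips stand 19 mm ahead of it and the grasp point (between the pads) is the TCP; z points along the fingers, y is the line along which they close (so a half turn about z gives the same grasp; the last joint's range is limited). The gripper opens to 85 mm and grips with 20 to 120 N. Pads are 22 mm wide; open, the fingers measure 114 mm over their backs; the gripper's body (76 mm by 85 mm) begins 54 mm behind the grasp point. The pads swing forward as they close: fully open they stand 13 mm farther back than shut.
Start: joints at [-1.391, 0.576, 0.025, 1.437, -0.015, 1.129, -0.057], TCP at [0.176, 0.652, 0.25] pointing down, gripper open.
Joint ranges: [-2.76, 2.76], [-0.34, 2.15], [-1.52, 1.57], [0.19, 2.46], [-1.09, 4.23], [0.17, 1.99], [-2.82, 2.82]. Speed limits (rad/s): [2.22, 2.22, 3.01, 3.01, 3.14, 3.14, 3.14].

### API

Orientations are given as [roll, pitch, yaw] about the fixed x, y, z axes, in that order (R = Rz(yaw) Ry(pitch) Rx(roll)).
In Python, from station import observe, optics, finish_job gives the robot as it stands.
- The arm moves only by the tool move_arm, never from a script. Its argument "deltas" is a list of rows, each an object of numbers: "tx", "ty", "tz": the shift along the tool's x, y, z in cm; "yaw": the turn about the tool's z in rad; "gripper": the closure, from -1 (fully open) to 1 (shut), so that 0 is half open. A call has exactly 5 rows; each row shifts and turns the commanded pose from where the row before left it, along the tool's axes as they then stand; what a row does not reach is not made up. A row lasts 1/8 s, in which the tool goes at most 62.5 mm and 10.7 degrees, less where a joint would pass 70% of its speed; a pose out of reach is approached as far as the arm can. A call with a gripper value outside its range is refused whole. The fingers move at their own pace and stop on an object; "force" is the grip in N (left out, the last holds). Time passes only in rows, so rows that do not move let the fingers close, or fill a call up. It gives the time, the measured TCP pose, the force, the opening and the grip force at its end, in the units of the state.
- observe(): the state, without advancing time (a new reading comes with each control period).
- optics.snapshot(name): name is "side" or "top"; returns (picture, depth): 420x560x3 uint8, red, green, blue; 420x560 float32, m along the optical axis (not along the pixel's ray), 0 where there is no reading.
- optics.camera_params(name): a dict with "K" (3x3 intrinsics, pixels), "R" (3x3) and "t" (3): a world point X has camera coordinates R X + t. Camera axes: x right, y down, z forward; pixel columns grow to the right and rows downward; lengths in m; the calibration is good to about 2 mm. A picture is of the moment at which its call begins. camera_params takes no time and is no camera call.
- finish_job(): hands the job in; it is judged then, once.
Trained networks look in the newest picture that a camera, given by its name, has taken for a name from the list of things; names that differ only in an ending like _2 or _b are one class to them, and where a whole thing is asked for, a point or a joint stands for the part that bears it (a point fixed in the world has none). Each returns a list of dicts, best first, with "confidence" (0 to 1); they miss things now and then, are a little off and sometimes report something else, mostly with a low value. They report only what shows in the picture. A call takes as long as a camera call. They do not tell look-alikes from the thing itself.
- optics.boxes_of(camera, target): "at" ([column, row] in pixels, amid what is visible of it).
The state is a dict: "clock": time; "qpos": joint angles; "qvel": joint speeds; "joint_efforts": joint torques, N m; "eef_pos": TCP position; "orientation": TCP orientation; "force": force on the tool from outside, world axes, zero at the start; "wrist_torque": the same for the moment, N m; "opening": finger opening in m; "gripper_force": force on a finger pad.
Only numpy, scipy, OpenCV 4.12 (cv2) and the standard library are available. Lean on these libraries where they do the work, as an engineer would, in place of code of your own. Each camera call takes 0.05 s, during which the arm holds its last target. There are 200 camera calls.

### The job

Take the telescoping pick-up tool (black handle with a red side button, brass head) out of the blue parts bin and, still closed, lower its thin neck into the slot of the yellow forked bench stop, with the brass head on the side away from the robot. Squeeze the red button in and pull the handle back towards the robot, past the first stop to the second, so that both steel sections are fully out; then lift the drawn-out tool clear of the fork and finish while holding it up level, well above the worktop. Leave the other parts in the bin and everything else on the bench where it is.

Things in the scene. Friction and masses are not known exactly. Their poses are not given: they have to be found in the camera images.
- telescope: Telescoping pick-up tool, 0.18 kg, flat in the bin, tip pointing away from the robot. Black handle 24 mm wide (y), 22 high, x -0.055 to 0.045. Origin: handle underside, abreast of the red button; x towards the head, z up; tool axis at z = 0.011. Closed: 13 mm steel mid section to x = 0.052, bare 7 mm neck x = 0.052 to 0.079, brass head 21 mm across to x = 0.092.
- button_face (a point): Centre of the red button's outer face on the handle's +y side (button 16 mm long, 13 mm high, on the tool's axis). It stands 5 mm proud: the tool is 29 mm across here, 24 mm with the button pressed. Gripping the handle here across its width squeezes the button in.
- release_button (a joint): Travel of the red button, m: 0 out, 0.005 flush (spring 1.6 to 5.6 N). While it is out the closed tool is locked and cannot be drawn; beyond about 0.0035 it is free. It matters only for the first few mm of the draw.
- tip_section (a joint): How far the thin tip section (with the brass head) is drawn out of the mid section, m: 0 closed, 0.045 at its stop. It slides against about 2 N of friction, so it comes out first: this is the first stop.
- mid_section (a joint): How far the mid section is drawn out of the handle, m: 0 closed, 0.045 at its stop. It slides against about 4 N of friction, so it comes out after the tip section: the second stop. The tool is then 0.090 m longer than closed. Friction keeps the sections where they are put; they also push in again.
- tip_head (a point): Middle of the brass head, on the tool's axis; 0.0845 m ahead of the telescope's origin in x when closed.
- bench_stop: Yellow forked stop fixed to the bench. Origin: under the centre of its upright plate; x points through the slot away from the robot, z up. Plate 8 mm thick in x, 62 mm wide in y, 104 mm high. Base plate 10 mm thick, x -0.028 to 0.058, y +-0.043; two gussets up to z = 0.040 behind the plate.
- slot_floor (a point): Middle of the floor of the fork's slot, 0.060 m above the worktop, axes as the bench stop. The slot is open at the top, 12 mm wide (y) for 30 mm above this floor, then flares to 38 mm at the plate's top, 44 mm above it. The 7 mm neck rests here with its axis 3.5 mm higher.
- bin: Blue open parts bin, fixed, 220 mm (x) by 200 mm (y), 45 mm high, walls 4 mm with an 8 mm rim, floor 4 mm. Origin: centre of its underside.
- adaptor_1: Brass hose adaptor standing in the bin, 27x31x40 mm, origin at its foot.
- adaptor_2: Light grey hose adaptor standing in the bin, 22x25x36 mm, origin at its foot.
- adaptor_3: Dull steel hose adaptor standing in the bin, 24x27x38 mm, origin at its foot.
- union_nut_1: Brass union nut with a grey top in the bin, 22x26x19 mm, origin at its foot.
- union_nut_2: Steel union nut in the bin, 22x26x19 mm, origin at its foot.
- seal_1: Black sealing ring lying in the bin, 24 mm across, 8 mm high, origin at its underside.
- weight_2_3: Small steel weight with a knob standing in the bin, 25 mm across, 58 mm high, origin at its foot.
- oil_bottle: White dropper bottle with a red cap on the bench, 46 mm across, 119 mm high, origin at its foot.
- gauge_1: Round pressure gauge lying on its back on the bench, 121x87x40 mm, origin at its underside.
- ring_gauge: Steel setting ring on the bench, 54 mm across, 18 mm high, origin at its underside.
- weight_1_0: Slim steel weight standing on the bench, 37 mm across, 88 mm high, origin at its foot.
Things that resemble listed ones, but are neither listed nor needed, are in the scene too. Leave any orange or pink look-alike of the adaptor_3 alone.

How it is judged:
On the way, in this order (a step that is already met when the one before it is completed fails the run):
1. the closed tool is lifted out of the bin (value of joint each of mid_section, tip_section below 0.006 m and height (world z) of telescope above 0.06 m and contact force between telescope and bin below 0.05 N and contact force between the fingers and telescope above 1 N), for 0.1 s.
2. the closed tool's neck is in the slot, its head on the far side, and the red button is squeezed in (value of joint each of mid_section, tip_section below 0.006 m and x of tip_head in the frame of slot_floor between 0.006 and 0.05 m and y of tip_head in the frame of slot_floor between -0.009 and 0.009 m and z of tip_head in the frame of slot_floor between -0.001 and 0.034 m and value of joint release_button above 0.003 m), for 0.1 s.
3. with the head behind the fork, one section is drawn to its stop (first stop) (x of tip_head in the frame of slot_floor between 0.006 and 0.05 m and y of tip_head in the frame of slot_floor between -0.009 and 0.009 m and z of tip_head in the frame of slot_floor between -0.001 and 0.034 m and value of joint any of mid_section, tip_section above 0.042 m).
4. with the head behind the fork, both sections are drawn to their stops (second stop) (x of tip_head in the frame of slot_floor between 0.006 and 0.05 m and y of tip_head in the frame of slot_floor between -0.009 and 0.009 m and z of tip_head in the frame of slot_floor between -0.001 and 0.034 m and value of joint each of mid_section, tip_section above 0.042 m), for 0.1 s.
At the end, for the whole second after the job is handed in: Tool held still and level (15 degrees) in the fingers, handle over 0.13 m and head over 0.12 m up, clear of fork and bin, both sections drawn over 42 of 45 mm; other parts still in the bin, none above its rim; bottle, gauge, ring and weight within 30 mm of their starts (value of joint each of mid_section, tip_section above 0.042 m and height (world z) of telescope above 0.13 m and height (world z) of tip_head above 0.12 m and angle between telescope's own z axis and vertical below 0.26 rad and contact force between the fingers and telescope above 2 N and contact force between telescope and bench_stop below 0.05 N and contact force between telescope and bin below 0.05 N and linear speed of telescope below 0.03 m/s and x of adaptor_1 in the frame of bin between -0.115 and 0.115 m and y of adaptor_1 in the frame of bin between -0.105 and 0.105 m and z of adaptor_1 in the frame of bin between -0.01 and 0.045 m and x of adaptor_2 in the frame of bin between -0.115 and 0.115 m and y of adaptor_2 in the frame of bin between -0.105 and 0.105 m and z of adaptor_2 in the frame of bin between -0.01 and 0.045 m and x of adaptor_3 in the frame of bin between -0.115 and 0.115 m and y of adaptor_3 in the frame of bin between -0.105 and 0.105 m and z of adaptor_3 in the frame of bin between -0.01 and 0.045 m and x of union_nut_1 in the frame of bin between -0.115 and 0.115 m and y of union_nut_1 in the frame of bin between -0.105 and 0.105 m and z of union_nut_1 in the frame of bin between -0.01 and 0.045 m and x of union_nut_2 in the frame of bin between -0.115 and 0.115 m and y of union_nut_2 in the frame of bin between -0.105 and 0.105 m and z of union_nut_2 in the frame of bin between -0.01 and 0.045 m and x of seal_1 in the frame of bin between -0.115 and 0.115 m and y of seal_1 in the frame of bin between -0.105 and 0.105 m and z of seal_1 in the frame of bin between -0.01 and 0.045 m and x of weight_2_3 in the frame of bin between -0.115 and 0.115 m and y of weight_2_3 in the frame of bin between -0.105 and 0.105 m and z of weight_2_3 in the frame of bin between -0.01 and 0.045 m and distance of each of oil_bottle, gauge_1, ring_gauge, weight_1_0 from where it was at the start of the episode below 0.03 m); the arm keeps its last pose, push and grip.
It fails at once if a loose thing on the bench is knocked away or a bin part thrown out (distance of any of oil_bottle, gauge_1, ring_gauge, weight_1_0 from where it was at the start of the episode above 0.05 m or height (world z) of any of adaptor_1, adaptor_2, adaptor_3, union_nut_1, union_nut_2, seal_1, weight_2_3 above 0.12 m).
It also fails if it takes over 61 s, if anything falls off the work surface, if the arm or the gripper's body presses on something with over 40 N, if the wrist force passes 120 N, or if a joint passes its speed limit or range.

## Working session

There is one attempt and no reset: what is moved stays moved. The work goes in short steps, Python scripts to look and compute and a tool call to move; the robot and the scene stay as the last step left them, time stands still between calls to the robot, and variables do not carry over. Pictures are saved under pics/ and viewed, at most 10 in all, crops included, and the job is handed in when it is done.

Besides the shell and the picture viewer there is one more tool, called after "Emit:" by a JSON object that holds its "fn" and its "kwargs". move_arm: Moves the arm, as the interface text tells. Its arguments: {"type":"object","properties":{"deltas":{"type":"array"},"force":{"type":"number"}},"required":["deltas"]}

```bash
mkdir -p pics; cat > h.py <<'E'
import numpy as np, cv2
from station import observe, optics, finish_job
def shot(n,f=None):
    im,d=optics.snapshot(n)
    if f: cv2.imwrite('pics/'+f,cv2.cvtColor(im,cv2.COLOR_RGB2BGR))
    return im,d
def cloud(n,d):
    c=optics.camera_params(n);K,R,t=map(np.array,(c['K'],c['R'],c['t']))
    v,u=np.mgrid[:d.shape[0],:d.shape[1]]
    P=np.stack([(u-K[0,2])/K[0,0]*d,(v-K[1,2])/K[1,1]*d,d],-1)
    W=(P-t)@R; W[d==0]=np.nan
    return W
E
python3 - <<'E'
from h import *
s=observe();print(s['clock'],s['eef_pos'],s['orientation'],s['opening'],s['force'])
for n in('top','side'):
    im,d=shot(n,n+'1.png'); np.savez(n+'1.npz',im=im,d=d)
    c=optics.camera_params(n);print(n,-np.array(c['R']).T@np.array(c['t']))
    W=cloud(n,d)
    for t in('telescope','button_face','tip_head','bench_stop','bin'):
        for b in optics.boxes_of(n,t)[:3]:
            u,v=map(int,np.round(b['at']));print(t,round(b['confidence'],2),(u,v),W[v,u].round(3))
E
```

```text
0.0 [0.17587118 0.65124336 0.2494369 ] [-3.13991897e+00  8.15807482e-05  2.87788809e+00] 0.08540825216792354 [ 0.62350614  0.64488806 -0.09466697]
top [2.55758460e-01 5.14898202e-04 1.31869344e+00]
telescope 0.73 (200, 210) [0.49  0.258 0.023]
bench_stop 0.84 (320, 174) [ 0.601 -0.092  0.035]
bin 0.92 (204, 201) [0.518 0.248 0.02 ]
side [0.27847708 0.85488746 0.82454546]
telescope 0.66 (248, 297) [0.492 0.263 0.028]
tip_head 0.45 (213, 292) [0.575 0.264 0.021]
bench_stop 0.97 (246, 194) [ 0.604 -0.085  0.03 ]
bin 0.72 (239, 285) [0.529 0.218 0.005]
```

View pics/top1.png

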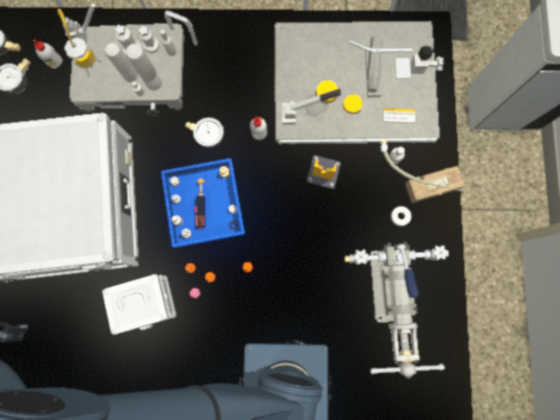

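View pics/side1.png

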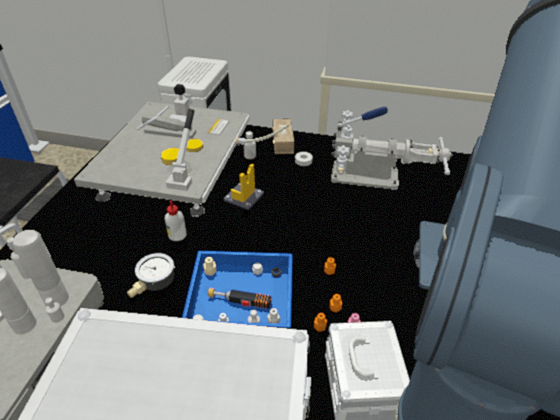

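Top view: the tool lies mid-bin at about (200,205), with its head at (200,182). The fork is at (322,172), the bottle at (258,128) and the gauge at (207,132). Side view: the tool is at (248,298) with its red button at about (247,302), and the fork is at (245,190). The only candidate for the tool is the black handle with a brass head in the bin; the orange and pink parts lie outside it. Next I take close crops and measure.

```bash
python3 - <<'E'
from h import *
A=np.load('top1.npz');B=np.load('side1.npz')
def crop(a,u0,u1,v0,v1): return cv2.resize(a['im'][v0:v1,u0:u1],(400,400),interpolation=cv2.INTER_CUBIC)
g=np.vstack([np.hstack([crop(A,155,250,155,250),crop(B,190,300,240,350)])])
g2=np.hstack([crop(A,295,350,145,200),crop(B,215,275,155,215)])
cv2.imwrite('pics/crop1.png',cv2.cvtColor(cv2.resize(np.vstack([g,g2]),(600,600)),cv2.COLOR_RGB2BGR))
for n,a in(('top',A),('side',B)):
    W=cloud(n,a['d']); im=a['im'].astype(int)
    # tool points in the bin: central area above floor
    x,y,z=W[...,0],W[...,1],W[...,2]
    m=(x>.42)&(x<.61)&(y>.225)&(y<.285)&(z>.012)&(z<.04)
    P=W[m]; print(n,m.sum(),'mean',P.mean(0).round(4))
    bl=m&(im.max(-1)<70); Q=W[bl]; 
    if bl.sum()>5: print(' black',bl.sum(),Q.min(0).round(3),Q.max(0).round(3),Q.mean(0).round(3))
    r=m&(im[...,0]>110)&(im[...,1]<70)&(im[...,2]<70);print(' red',r.sum(),W[r].mean(0).round(4) if r.any() else'')
    for lo in np.arange(.42,.61,.01):
        k=m&(x>=lo)&(x<lo+.01)
        if k.sum()>1: print('  %.2f n%d y %.3f..%.3f mean %.4f zmax %.3f'%(lo,k.sum(),y[k].min(),y[k].max(),y[k].mean(),z[k].max()))
    f=(im[...,0]>140)&(im[...,1]>90)&(im[...,2]<90)&(x>.5)&(x<.7)&(y<-.03)&(y>-.16)
    print(' fork',f.sum())
    for lo in np.arange(.0,.12,.01):
        k=f&(z>=lo)&(z<lo+.01)
        if k.sum()>2: print('  z%.2f n%d x %.3f..%.3f y %.3f..%.3f'%(lo,k.sum(),x[k].min(),x[k].max(),y[k].min(),y[k].max()))
    w=(im[...,2]>im[...,0]+50)&(z>.03)&(z<.06)&(x>.3)&(x<.7)&(y>.1)&(y<.4)
    print(' rim',W[w].min(0),W[w].max(0), cv2.minAreaRect(W[w][:,:2].astype(np.float32)))
E
```

```text
top 361 mean [0.5006 0.2582 0.0233]
 black 83 [0.442 0.249 0.016] [0.526 0.265 0.032] [0.5   0.257 0.026]
 red 0 
  0.42 n2 y 0.285..0.285 mean 0.2849 zmax 0.015
  0.43 n3 y 0.249..0.257 mean 0.2523 zmax 0.028
  0.44 n31 y 0.244..0.267 mean 0.2554 zmax 0.032
  0.45 n28 y 0.244..0.268 mean 0.2558 zmax 0.031
  0.46 n34 y 0.245..0.268 mean 0.2561 zmax 0.031
  0.47 n27 y 0.245..0.268 mean 0.2566 zmax 0.029
  0.48 n33 y 0.246..0.272 mean 0.2578 zmax 0.030
  0.49 n32 y 0.246..0.273 mean 0.2590 zmax 0.030
  0.50 n29 y 0.247..0.271 mean 0.2576 zmax 0.030
  0.51 n31 y 0.247..0.270 mean 0.2593 zmax 0.032
  0.52 n30 y 0.248..0.272 mean 0.2579 zmax 0.031
  0.53 n22 y 0.250..0.272 mean 0.2595 zmax 0.031
  0.54 n12 y 0.255..0.268 mean 0.2608 zmax 0.023
  0.55 n7 y 0.233..0.263 mean 0.2565 zmax 0.021
  0.56 n7 y 0.259..0.263 mean 0.2611 zmax 0.020
  0.57 n20 y 0.254..0.272 mean 0.2622 zmax 0.028
  0.58 n13 y 0.254..0.272 mean 0.2618 zmax 0.025
 fork 122
  z0.00 n7 x 0.621..0.643 y -0.133..-0.085
  z0.03 n8 x 0.621..0.643 y -0.136..-0.077
  z0.04 n10 x 0.617..0.641 y -0.135..-0.077
  z0.05 n12 x 0.5
[... 1231 characters left out ...]
an 0.2648 zmax 0.028
  0.58 n24 y 0.252..0.272 mean 0.2651 zmax 0.029
 fork 206
  z0.01 n25 x 0.609..0.647 y -0.084..-0.071
  z0.02 n29 x 0.609..0.645 y -0.081..-0.070
  z0.03 n33 x 0.612..0.646 y -0.087..-0.071
  z0.04 n15 x 0.594..0.641 y -0.123..-0.069
  z0.05 n7 x 0.601..0.614 y -0.099..-0.070
  z0.06 n17 x 0.599..0.614 y -0.111..-0.071
  z0.07 n14 x 0.596..0.613 y -0.121..-0.069
  z0.08 n17 x 0.595..0.613 y -0.121..-0.067
  z0.09 n19 x 0.595..0.615 y -0.117..-0.069
  z0.10 n27 x 0.593..0.614 y -0.130..-0.069
 rim [0.38174271 0.12394058 0.03001413] [0.64470393 0.3604311  0.0590421 ] ((0.5128885507583618, 0.2481973022222519), (0.22834895551204681, 0.21100065112113953), 11.818413734436035)
```

View pics/crop1.png

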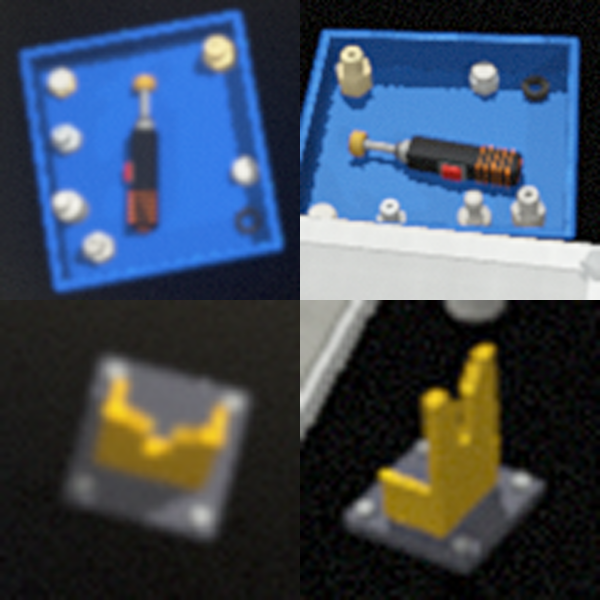

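The crop confirms the choice: black handle, red button on the left (+y) side, brass head at the top. The fork's slot is slightly right of its centre in the crop, and its +y horn is farther away, so its yaw is negative. Next I measure the fork yaw, parts around the grasp and heights along the path.

```bash
python3 - <<'E'
from h import *
allp=[]
for n in('top','side'):
    a=np.load(n+'1.npz');W=cloud(n,a['d']);im=a['im'].astype(int);x,y,z=W[...,0],W[...,1],W[...,2]
    f=(im[...,0]>110)&(im[...,2]<.6*im[...,0])&(im[...,1]>.5*im[...,0])&(abs(x-.603)<.03)&(y<-.05)&(y>-.15)
    for lo,hi in((.065,.112),(.092,.112)):
        P=W[f&(z>lo)&(z<hi)][:,:2]; c=P.mean(0);v=np.linalg.svd(P-c)[2][0];print(n,len(P),'c',c.round(4),'yaw',np.arctan(-v[0]/v[1]).round(3),cv2.minAreaRect(P.astype(np.float32)))
    b=(z>.005)&(z<.016)&(abs(x-.615)<.06)&(abs(y+.1)<.065)
    print(n,'base',b.sum(),cv2.minAreaRect(W[b][:,:2].astype(np.float32)))
    # bin parts above floor
    m=((x>.415)&(x<.6)&(y>.16)&(y<.34)&(z>.016)&(z<.075)&~((abs(y-.259)<.02)))
    k,l,s,c=cv2.connectedComponentsWithStats(m.astype(np.uint8))
    for i in range(1,k):
        if s[i,4]>8: print('  part',W[l==i].mean(0).round(3),'zmax',z[l==i].max().round(3))
    A=np.array([.176,.651]);B=np.array([.4925,.2585]);
    for A,B,r in((A,B,.10),(B,np.array([.53,-.085]),.12)):
        d=(B-A)/np.hypot(*(B-A));q=W[...,:2]-A;s_=q@d;p=q@np.array([-d[1],d[0]])
        k=(abs(p)<r)&(s_>.08)&(s_<np.hypot(*(B-A)));print('  path zmax',z[k].max().round(3),W[k][z[k].argmax()].round(3))
E
```

```text
top 107 c [ 0.6005 -0.0996] yaw -0.253 ((0.6017201542854309, -0.09947772324085236), (0.061462946236133575, 0.009396146051585674), 74.94493865966797)
top 55 c [ 0.6016 -0.0995] yaw -0.25 ((0.6017232537269592, -0.09947854280471802), (0.061462946236133575, 0.009389818646013737), 74.94493865966797)
top base 531 ((0.6171999573707581, -0.09995624423027039), (0.12553174793720245, 0.10837823897600174), 81.59496307373047)
  part [0.582 0.164 0.044] zmax 0.049
  part [0.597 0.194 0.025] zmax 0.031
  part [0.578 0.336 0.022] zmax 0.026
  part [0.523 0.33  0.029] zmax 0.042
  part [0.497 0.167 0.022] zmax 0.027
  part [0.447 0.327 0.04 ] zmax 0.066
  part [0.423 0.294 0.032] zmax 0.046
  part [0.417 0.171 0.046] zmax 0.048
  path zmax 0.207 [0.34  0.438 0.207]
  path zmax 0.104 [ 0.605 -0.076  0.104]
side 165 c [ 0.6027 -0.0962] yaw -0.261 ((0.6033779978752136, -0.09893888235092163), (0.06321451812982559, 0.011590172536671162), 73.29242706298828)
side 64 c [ 0.6033 -0.0966] yaw -0.248 ((0.6032969951629639, -0.09941959381103516), (0.06244266778230667, 0.009950326755642891), 75.51063537597656)
side base 360 ((0.6147671937942505, -0.10061681270599365), (0.12863598763942719, 0.11891219019889832), 89.82252502441406)
  part [0.58  0.164 0.033] zmax 0.049
  part [0.598 0.195 0.024] zmax 0.03
  part [0.498 0.168 0.022] zmax 0.028
  part [0.418 0.172 0.047] zmax 0.051
  part [0.439 0.317 0.042] zmax 0.066
  part [0.525 0.332 0.035] zmax 0.043
  part [0.58  0.335 0.023] zmax 0.026
  path zmax 0.71 [0.165 0.506 0.71 ]
  path zmax 0.107 [ 0.607 -0.075  0.107]
```

Emit:
{"fn": "move_arm", "kwargs": {"deltas": [{"tz":-3,"gripper":-0.2},{"tx":-4.1,"ty":-3,"gripper":-0.2},{"tx":-4.1,"ty":-3,"gripper":-0.2},{"tx":-4.1,"ty":-3,"gripper":-0.2},{"tx":-4.1,"ty":-3,"gripper":-0.2}], "force": 40}}

```text
schema error: expected keys tx, ty, tz, yaw, gripper
```

Emit:
{"fn": "move_arm", "kwargs": {"deltas": [{"tx":-4.1,"ty":-3,"gripper":-0.2},{"tx":-4.1,"ty":-3,"gripper":-0.2},{"tx":-4.1,"ty":-3,"gripper":-0.2},{"tx":-4.1,"ty":-3,"gripper":-0.2},{"tx":-4.1,"ty":-3,"gripper":-0.2}]}}

```text
schema error: expected keys tx, ty, tz, yaw, gripper
```

Emit:
{"fn": "move_arm", "kwargs": {"deltas": [{"yaw":-0.16,"gripper":-0.2},{"yaw":-0.16,"gripper":-0.2},{"gripper":-0.2},{"gripper":-0.2},{"gripper":-0.2}]}}

```text
schema error: expected keys tx, ty, tz, yaw, gripper
```

Emit:
{"fn": "move_arm", "kwargs": {"deltas": [{"tx":0,"ty":0,"tz":-3,"yaw":0,"gripper":-0.2},{"tx":-4.1,"ty":-3,"tz":0,"yaw":0,"gripper":-0.2},{"tx":-4.1,"ty":-3,"tz":0,"yaw":0,"gripper":-0.2},{"tx":-4.1,"ty":-3,"tz":0,"yaw":0,"gripper":-0.2},{"tx":-4.1,"ty":-3,"tz":0,"yaw":0,"gripper":-0.2}], "force": 40}}

```text
clock: 1.23
eef_pos: [0.304, 0.4917, 0.2805]
orientation: [3.141, 0.0, 2.878]
force: [1.0, -0.3, -0.4]
opening: 0.0512
gripper_force: 0.0
```

Emit:
{"fn": "move_arm", "kwargs": {"deltas": [{"tx":-4.1,"ty":-3,"tz":0,"yaw":0,"gripper":-0.2},{"tx":-4.1,"ty":-3,"tz":0,"yaw":0,"gripper":-0.2},{"tx":-4.1,"ty":-3,"tz":0,"yaw":0,"gripper":-0.2},{"tx":-4.1,"ty":-3,"tz":0,"yaw":0,"gripper":-0.2},{"tx":-4.1,"ty":-3,"tz":0,"yaw":0,"gripper":-0.2}]}}

```text
clock: 1.85
eef_pos: [0.4628, 0.2935, 0.2806]
orientation: [3.141, 0.0, 2.878]
force: [0.8, 0.7, 0.1]
opening: 0.0515
gripper_force: 0.0
```

Emit:
{"fn": "move_arm", "kwargs": {"deltas": [{"tx":-4.1,"ty":-2.7,"tz":0,"yaw":0,"gripper":-0.2},{"tx":0,"ty":0,"tz":0,"yaw":-0.16,"gripper":-0.2},{"tx":0,"ty":0,"tz":0,"yaw":-0.16,"gripper":-0.2},{"tx":0,"ty":0,"tz":0,"yaw":0,"gripper":-0.2},{"tx":0,"ty":0,"tz":0,"yaw":0,"gripper":-0.2}]}}

```text
clock: 2.48
eef_pos: [0.4943, 0.2581, 0.2804]
orientation: [3.141, 0.0, -3.089]
force: [-0.2, -0.5, 0.2]
opening: 0.0512
gripper_force: 0.0
```

Emit:
{"fn": "move_arm", "kwargs": {"deltas": [{"tx":0.2,"ty":0,"tz":5,"yaw":0,"gripper":-0.2},{"tx":0,"ty":0,"tz":5,"yaw":0,"gripper":-0.2},{"tx":0,"ty":0,"tz":5,"yaw":0,"gripper":-0.2},{"tx":0,"ty":0,"tz":5,"yaw":0,"gripper":-0.2},{"tx":0,"ty":0,"tz":2,"yaw":0,"gripper":-0.2}]}}

```text
clock: 3.1
eef_pos: [0.4911, 0.2575, 0.0576]
orientation: [-3.14, -0.003, -3.088]
force: [1.4, -0.6, 0.3]
opening: 0.0511
gripper_force: 0.0
```

```bash
python3 - <<'E'
from h import *
for n in('top','side'):
    im,d=shot(n); 
    c=(150,240,150,240) if n=='top' else (180,320,230,350)
    cv2.imwrite('pics/b_%s.png'%n,cv2.cvtColor(cv2.resize(im[c[2]:c[3],c[0]:c[1]],(500,450),interpolation=cv2.INTER_CUBIC),cv2.COLOR_RGB2BGR))
E
```

```text
(no output)
```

View pics/b_side.png

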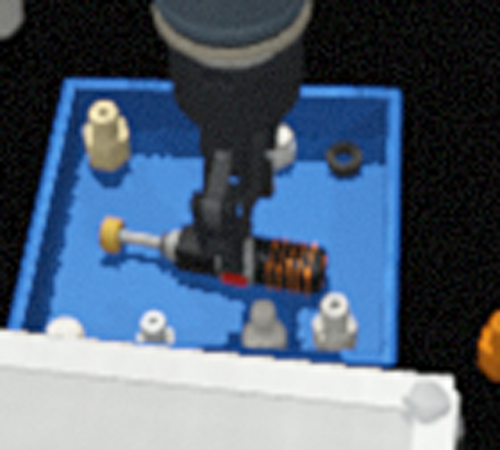

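The side view shows the finger straight above the red button (235,280), with the handle between the fingers.

Emit:
{"fn": "move_arm", "kwargs": {"deltas": [{"tx":-0.1,"ty":0.1,"tz":1.6,"yaw":0,"gripper":-0.2},{"tx":0,"ty":0,"tz":1.5,"yaw":0,"gripper":-0.2},{"tx":0,"ty":0,"tz":0,"yaw":0,"gripper":-0.2},{"tx":0,"ty":0,"tz":0,"yaw":0,"gripper":1},{"tx":0,"ty":0,"tz":0,"yaw":0,"gripper":1}]}}

```text
clock: 3.82
eef_pos: [0.4937, 0.2585, 0.0301]
orientation: [-3.141, 0.001, -3.086]
force: [0.0, -1.3, 2.4]
opening: 0.0231
gripper_force: 39.6
```

Emit:
{"fn": "move_arm", "kwargs": {"deltas": [{"tx":0,"ty":0,"tz":0,"yaw":0,"gripper":1},{"tx":0,"ty":0,"tz":0,"yaw":0,"gripper":1},{"tx":0,"ty":0,"tz":0,"yaw":0,"gripper":1},{"tx":0,"ty":0,"tz":0,"yaw":0,"gripper":1},{"tx":0,"ty":0,"tz":0,"yaw":0,"gripper":1}]}}

```text
clock: 4.45
eef_pos: [0.4937, 0.2586, 0.0301]
orientation: [-3.142, 0.001, -3.086]
force: [-0.7, -2.9, 6.4]
opening: 0.0229
gripper_force: 40.1
```

Emit:
{"fn": "move_arm", "kwargs": {"deltas": [{"tx":0,"ty":0,"tz":-1,"yaw":0,"gripper":1},{"tx":0,"ty":0,"tz":-3,"yaw":0,"gripper":1},{"tx":0,"ty":0,"tz":-5,"yaw":0,"gripper":1},{"tx":0,"ty":0,"tz":-5,"yaw":0,"gripper":1},{"tx":0,"ty":0,"tz":-3,"yaw":0,"gripper":1}], "force": 60}}

```text
clock: 5.08
eef_pos: [0.4937, 0.2594, 0.2025]
orientation: [3.14, 0.003, -3.085]
force: [-0.3, 0.4, -3.3]
opening: 0.0225
gripper_force: 59.2
```

```bash
cat > tool.py <<'E'
from h import *
import sys
# tool-frame points relative to TCP: along-axis s (tool -x), lateral (tool y), z; for pixels near the gripper
from scipy.spatial.transform import Rotation as Ro
s=observe();p=np.array(s['eef_pos']);R=Ro.from_euler('xyz',s['orientation']).as_matrix()
ax=-R[:,0];ly=R[:,1];print('tcp',p.round(4),'ax',ax.round(3),s['opening'])
for n in('top','side'):
    im,d=shot(n,sys.argv[1]+n+'.png');W=cloud(n,d);q=W-p;a=q@ax;l=q@ly;z=q[...,2]
    for lo in np.arange(-.06,.19,.01):
        m=(a>=lo)&(a<lo+.01)&(abs(l)<.03)&(z<.012)&(z>-.035)
        if m.sum()>1: print(n,'%.2f n%d lat %.4f..%.4f (mid %.4f) z %.4f..%.4f'%(lo,m.sum(),l[m].min(),l[m].max(),(l[m].min()+l[m].max())/2,z[m].min(),z[m].max()), im[m].mean(0).astype(int), 'amax %.4f'%a[m].max())
E
python3 tool.py lift; python3 - <<'E'
import cv2
a=cv2.imread('pics/liftside.png');b=cv2.imread('pics/lifttop.png')
cv2.imwrite('pics/lift.png',cv2.hconcat([cv2.resize(a[170:350,150:330],(400,400),interpolation=2),cv2.resize(b[130:250,140:260],(400,400),interpolation=2)]))
E
```

```text
tcp [0.4937 0.2594 0.2025] ax [0.998 0.056 0.003] 0.022483363280662017
top -0.02 n2 lat -0.0167..-0.0165 (mid -0.0166) z -0.0181..-0.0066 [ 70  97 149] amax -0.0104
top -0.01 n8 lat -0.0235..-0.0160 (mid -0.0198) z -0.0177..0.0084 [49 63 90] amax -0.0046
top 0.05 n3 lat -0.0049..-0.0010 (mid -0.0030) z -0.0196..-0.0137 [114 133 173] amax 0.0596
top 0.06 n6 lat -0.0026..0.0003 (mid -0.0012) z -0.0173..-0.0123 [156 163 172] amax 0.0691
top 0.07 n16 lat -0.0093..0.0073 (mid -0.0010) z -0.0168..-0.0051 [155 152 147] amax 0.0800
top 0.08 n34 lat -0.0099..0.0105 (mid 0.0003) z -0.0201..-0.0027 [184 152  87] amax 0.0894
top 0.09 n5 lat -0.0058..0.0042 (mid -0.0008) z -0.0096..-0.0047 [171 141  81] amax 0.0916
side -0.06 n20 lat -0.0064..0.0121 (mid 0.0028) z -0.0167..-0.0016 [47 33 25] amax -0.0500
side -0.05 n76 lat -0.0113..0.0137 (mid 0.0012) z -0.0201..0.0020 [78 55 41] amax -0.0401
side -0.04 n75 lat -0.0105..0.0143 (mid 0.0019) z -0.0218..0.0029 [103  67  43] amax -0.0301
side -0.03 n72 lat -0.0094..0.0148 (mid 0.0027) z -0.0213..0.0023 [91 58 37] amax -0.0201
side -0.02 n78 lat -0.01
[... 349 characters left out ...]
.0052..0.0137 (mid 0.0095) z -0.0198..0.0020 [27 29 29] amax 0.0299
side 0.03 n59 lat -0.0075..0.0147 (mid 0.0036) z -0.0179..0.0021 [38 40 40] amax 0.0400
side 0.04 n47 lat -0.0101..0.0130 (mid 0.0015) z -0.0201..0.0009 [86 87 87] amax 0.0496
side 0.05 n24 lat -0.0052..0.0068 (mid 0.0008) z -0.0133..-0.0017 [111 113 114] amax 0.0592
side 0.06 n17 lat 0.0001..0.0073 (mid 0.0037) z -0.0120..-0.0050 [158 160 158] amax 0.0694
side 0.07 n19 lat -0.0026..0.0049 (mid 0.0012) z -0.0133..-0.0048 [151 154 152] amax 0.0797
side 0.08 n53 lat -0.0089..0.0111 (mid 0.0011) z -0.0171..0.0023 [152 131  74] amax 0.0897
side 0.09 n21 lat -0.0043..0.0103 (mid 0.0030) z -0.0143..0.0013 [177 150  75] amax 0.0949
```

View pics/lift.png

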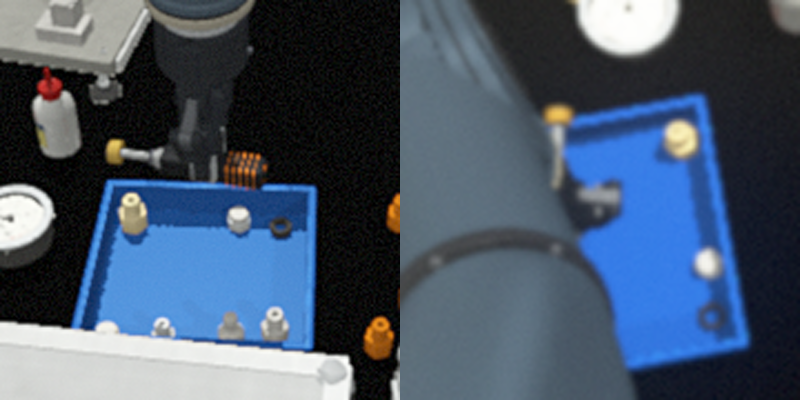

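The tool is gripped and lifted level, still closed. Its head spans about 0.079 to 0.092 m ahead of the TCP and its axis is about 11 mm below it. Moving over the fork.

Emit:
{"fn": "move_arm", "kwargs": {"deltas": [{"tx":-0.3,"ty":-3,"tz":0,"yaw":0,"gripper":1},{"tx":-0.3,"ty":-4.5,"tz":0,"yaw":0,"gripper":1},{"tx":-0.3,"ty":-4.5,"tz":0,"yaw":0,"gripper":1},{"tx":-0.3,"ty":-4.5,"tz":0,"yaw":0,"gripper":1},{"tx":-0.3,"ty":-4.5,"tz":0,"yaw":0,"gripper":1}]}}

```text
clock: 5.8
eef_pos: [0.5195, 0.0488, 0.1987]
orientation: [3.142, -0.001, -3.085]
force: [0.4, -0.1, -2.8]
opening: 0.0225
gripper_force: 59.3
```

Emit:
{"fn": "move_arm", "kwargs": {"deltas": [{"tx":-0.3,"ty":-4.5,"tz":0,"yaw":0,"gripper":1},{"tx":-0.3,"ty":-4.5,"tz":0,"yaw":0,"gripper":1},{"tx":-0.3,"ty":-4.4,"tz":0,"yaw":0,"gripper":1},{"tx":0,"ty":0,"tz":0,"yaw":0.155,"gripper":1},{"tx":0,"ty":0,"tz":0,"yaw":0.155,"gripper":1}]}}

```text
clock: 6.42
eef_pos: [0.5359, -0.0839, 0.1985]
orientation: [-3.141, -0.002, 2.881]
force: [0.3, 0.0, -1.4]
opening: 0.0228
gripper_force: 59.3
```

Emit:
{"fn": "move_arm", "kwargs": {"deltas": [{"tx":0,"ty":0,"tz":2,"yaw":0,"gripper":1},{"tx":0,"ty":0,"tz":2,"yaw":0,"gripper":1},{"tx":0,"ty":0,"tz":1,"yaw":0,"gripper":1},{"tx":0,"ty":0,"tz":0,"yaw":0,"gripper":1},{"tx":0,"ty":0,"tz":0,"yaw":0,"gripper":1}]}}

```text
clock: 7.05
eef_pos: [0.5369, -0.0832, 0.1498]
orientation: [3.141, 0.001, 2.888]
force: [0.1, 0.5, -2.0]
opening: 0.0225
gripper_force: 59.3
```

```bash
python3 tool.py fk | grep -v "0.0[0-3] n"; python3 - <<'E'
import cv2
a=cv2.imread('pics/fkside.png');b=cv2.imread('pics/fktop.png')
cv2.imwrite('pics/fk.png',cv2.hconcat([cv2.resize(a[120:220,195:295],(400,400),interpolation=2),cv2.resize(b[130:210,280:360],(400,400),interpolation=2)]))
E
```

```text
tcp [ 0.5369 -0.0832  0.1498] ax [ 0.968 -0.251  0.001] 0.02246206087720578
side -0.06 n29 lat -0.0094..0.0131 (mid 0.0019) z -0.0202..-0.0008 [47 32 23] amax -0.0503
side -0.05 n39 lat -0.0122..0.0138 (mid 0.0008) z -0.0231..0.0003 [51 40 34] amax -0.0410
side -0.04 n39 lat -0.0133..0.0135 (mid 0.0001) z -0.0227..0.0001 [74 46 26] amax -0.0306
side 0.04 n15 lat -0.0056..0.0108 (mid 0.0026) z -0.0212..-0.0035 [87 87 83] amax 0.0476
side 0.05 n12 lat -0.0046..0.0083 (mid 0.0019) z -0.0176..-0.0073 [103 104 106] amax 0.0596
side 0.06 n8 lat -0.0021..0.0047 (mid 0.0013) z -0.0138..-0.0103 [143 145 144] amax 0.0687
side 0.07 n8 lat -0.0010..0.0022 (mid 0.0006) z -0.0149..-0.0078 [155 158 155] amax 0.0783
side 0.08 n37 lat -0.0102..0.0100 (mid -0.0001) z -0.0233..-0.0018 [147 126  72] amax 0.0899
side 0.09 n5 lat -0.0057..0.0089 (mid 0.0016) z -0.0181..-0.0030 [143 119  56] amax 0.0923
```

View pics/fk.png

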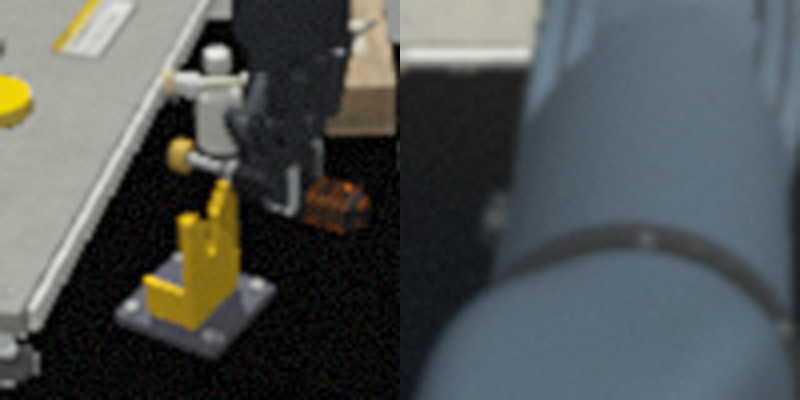

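Side view: the neck is above the slot (mid-plate at about (205,215)), with the head on the far side and the tool level. Lowering in two stages.

Emit:
{"fn": "move_arm", "kwargs": {"deltas": [{"tx":0,"ty":0.05,"tz":1.5,"yaw":0,"gripper":1},{"tx":0,"ty":0,"tz":1.5,"yaw":0,"gripper":1},{"tx":0,"ty":0,"tz":1.2,"yaw":0,"gripper":1},{"tx":0,"ty":0,"tz":1,"yaw":0,"gripper":1},{"tx":0,"ty":0,"tz":0,"yaw":0,"gripper":1}]}}

```text
clock: 7.78
eef_pos: [0.5362, -0.0827, 0.0963]
orientation: [-3.141, -0.002, 2.888]
force: [0.2, -0.1, -1.1]
opening: 0.0227
gripper_force: 59.3
```

Emit:
{"fn": "move_arm", "kwargs": {"deltas": [{"tx":0,"ty":0,"tz":0.6,"yaw":0,"gripper":1},{"tx":0,"ty":0,"tz":0.6,"yaw":0,"gripper":1},{"tx":0,"ty":0,"tz":0,"yaw":0,"gripper":1},{"tx":0,"ty":0,"tz":0,"yaw":0,"gripper":1},{"tx":0,"ty":0,"tz":0,"yaw":0,"gripper":1}]}}

```text
clock: 8.4
eef_pos: [0.5369, -0.0827, 0.0855]
orientation: [3.142, 0.0, 2.888]
force: [0.7, -0.1, -1.8]
opening: 0.0224
gripper_force: 59.3
```

```bash
python3 tool.py in | grep -v "0.0[0-3] n"; python3 - <<'E'
import cv2
a=cv2.imread('pics/inside.png')
cv2.imwrite('pics/in.png',cv2.resize(a[130:220,205:295],(500,500),interpolation=2))
E
```

```text
tcp [ 0.5369 -0.0827  0.0855] ax [ 0.968 -0.251  0.   ] 0.02239832285218778
top 0.17 n26 lat -0.0232..0.0300 (mid 0.0034) z 0.0039..0.0119 [173 173 162] amax 0.1795
top 0.18 n69 lat -0.0300..0.0295 (mid -0.0003) z 0.0015..0.0114 [187 186 171] amax 0.1899
side -0.06 n24 lat -0.0082..0.0120 (mid 0.0019) z -0.0216..-0.0010 [98 55 23] amax -0.0502
side -0.05 n39 lat -0.0098..0.0137 (mid 0.0019) z -0.0235..0.0003 [63 44 34] amax -0.0400
side -0.04 n38 lat -0.0118..0.0144 (mid 0.0013) z -0.0219..0.0002 [76 46 26] amax -0.0302
side 0.04 n12 lat -0.0006..0.0097 (mid 0.0045) z -0.0162..-0.0027 [109 109 109] amax 0.0496
side 0.05 n12 lat -0.0019..0.0075 (mid 0.0028) z -0.0170..-0.0055 [124 125 124] amax 0.0598
side 0.06 n134 lat -0.0287..0.0296 (mid 0.0005) z -0.0348..0.0118 [129 105  31] amax 0.0698
side 0.07 n19 lat -0.0150..0.0293 (mid 0.0072) z -0.0338..0.0115 [162 133  31] amax 0.0749
side 0.08 n2 lat 0.0085..0.0105 (mid 0.0095) z -0.0176..-0.0099 [143 117  43] amax 0.0893
side 0.09 n4 lat 0.0017..0.0085 (mid 0.0051) z -0.0152..-0.0023 [155 126  44] amax 0.0929
side 0.14 n15 lat 0.0102..0.0297 (mid 0.0199) z -0.0063..0.0113 [147 148 145] amax 0.1500
side 0.15 n40 lat -0.0189..0.0281 (mid 0.0046) z -0.0082..0.0118 [166 167 162] amax 0.1588
side 0.16 n46 lat -0.0283..0.0290 (mid 0.0004) z -0.0085..0.0119 [167 167 161] amax 0.1700
side 0.17 n34 lat -0.0283..0.0289 (mid 0.0003) z 0.0070..0.0119 [170 171 162] amax 0.1799
side 0.18 n26 lat -0.0295..0.0296 (mid 0.0000) z 0.0087..0.0119 [169 170 161] amax 0.1899
```

View pics/in.png

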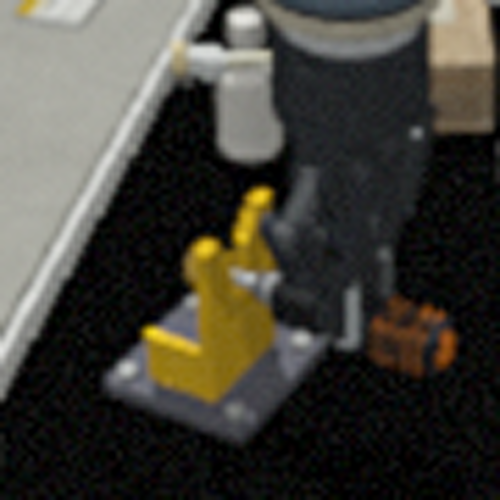

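The neck sits in the slot with the head behind the fork and negligible contact force. Drawing now.

Emit:
{"fn": "move_arm", "kwargs": {"deltas": [{"tx":0.8,"ty":0,"tz":0,"yaw":0,"gripper":1},{"tx":0.8,"ty":0,"tz":0,"yaw":0,"gripper":1},{"tx":0.8,"ty":0,"tz":0,"yaw":0,"gripper":1},{"tx":0.8,"ty":0,"tz":0,"yaw":0,"gripper":1},{"tx":0.8,"ty":0,"tz":0,"yaw":0,"gripper":1}]}}

```text
clock: 9.12
eef_pos: [0.4975, -0.0725, 0.0854]
orientation: [3.142, 0.0, 2.888]
force: [1.7, -0.1, -0.7]
opening: 0.0224
gripper_force: 58.9
```

Emit:
{"fn": "move_arm", "kwargs": {"deltas": [{"tx":0.8,"ty":0,"tz":0,"yaw":0,"gripper":1},{"tx":0.8,"ty":0,"tz":0,"yaw":0,"gripper":1},{"tx":0.8,"ty":0,"tz":0,"yaw":0,"gripper":1},{"tx":0.8,"ty":0,"tz":0,"yaw":0,"gripper":1},{"tx":0.8,"ty":0,"tz":0,"yaw":0,"gripper":1}]}}

```text
clock: 9.75
eef_pos: [0.459, -0.0624, 0.0854]
orientation: [3.142, 0.0, 2.888]
force: [3.8, -0.9, -0.7]
opening: 0.0226
gripper_force: 58.9
```

Emit:
{"fn": "move_arm", "kwargs": {"deltas": [{"tx":0.4,"ty":0,"tz":0,"yaw":0,"gripper":1},{"tx":0.4,"ty":0,"tz":0,"yaw":0,"gripper":1},{"tx":0.3,"ty":0,"tz":0,"yaw":0,"gripper":1},{"tx":0.3,"ty":0,"tz":0,"yaw":0,"gripper":1},{"tx":0.2,"ty":0,"tz":0,"yaw":0,"gripper":1}]}}

```text
clock: 10.38
eef_pos: [0.4437, -0.0585, 0.0853]
orientation: [-3.142, 0.0, 2.888]
force: [3.4, -0.6, -1.1]
opening: 0.0228
gripper_force: 58.9
```

Emit:
{"fn": "move_arm", "kwargs": {"deltas": [{"tx":0.2,"ty":0,"tz":0,"yaw":0,"gripper":1},{"tx":0.1,"ty":0,"tz":0,"yaw":0,"gripper":1},{"tx":0.1,"ty":0,"tz":0,"yaw":0,"gripper":1},{"tx":0,"ty":0,"tz":0,"yaw":0,"gripper":1},{"tx":0,"ty":0,"tz":0,"yaw":0,"gripper":1}]}}

```text
clock: 11.0
eef_pos: [0.4415, -0.0579, 0.0856]
orientation: [3.141, 0.003, 2.888]
force: [7.9, -1.9, -1.6]
opening: 0.0224
gripper_force: 58.8
```

Emit:
{"fn": "move_arm", "kwargs": {"deltas": [{"tx":0.2,"ty":0,"tz":0,"yaw":0,"gripper":1},{"tx":0.1,"ty":0,"tz":0,"yaw":0,"gripper":1},{"tx":0,"ty":0,"tz":0,"yaw":0,"gripper":1},{"tx":0,"ty":0,"tz":0,"yaw":0,"gripper":1},{"tx":0,"ty":0,"tz":0,"yaw":0,"gripper":1}]}}

```text
clock: 11.62
eef_pos: [0.4413, -0.0576, 0.0861]
orientation: [3.141, 0.008, 2.887]
force: [14.2, -3.2, -2.2]
opening: 0.0226
gripper_force: 58.9
```

```bash
python3 tool.py dr | grep side| grep -v " 0.0[0-3] n"; python3 - <<'E'
import cv2
a=cv2.imread('pics/drside.png')
cv2.imwrite('pics/dr.png',cv2.resize(a[130:230,205:325],(600,500),interpolation=2))
E
```

```text
side -0.06 n19 lat -0.0074..0.0118 (mid 0.0022) z -0.0216..-0.0014 [97 54 20] amax -0.0505
side -0.05 n43 lat -0.0111..0.0153 (mid 0.0021) z -0.0210..0.0015 [66 45 33] amax -0.0401
side -0.04 n43 lat -0.0098..0.0142 (mid 0.0022) z -0.0249..0.0003 [73 45 25] amax -0.0301
side -0.03 n38 lat -0.0099..0.0139 (mid 0.0020) z -0.0235..0.0003 [69 43 25] amax -0.0201
side -0.02 n54 lat -0.0173..0.0191 (mid 0.0009) z -0.0268..0.0118 [60 49 42] amax -0.0100
side -0.01 n56 lat -0.0166..0.0281 (mid 0.0058) z -0.0230..0.0118 [53 55 56] amax -0.0005
side 0.04 n17 lat -0.0078..0.0122 (mid 0.0022) z -0.0229..-0.0018 [90 91 91] amax 0.0479
side 0.05 n17 lat -0.0077..0.0075 (mid -0.0001) z -0.0160..-0.0043 [149 151 150] amax 0.0596
side 0.06 n15 lat -0.0045..0.0081 (mid 0.0018) z -0.0145..-0.0058 [150 152 150] amax 0.0688
side 0.07 n17 lat -0.0045..0.0087 (mid 0.0021) z -0.0168..-0.0065 [152 154 152] amax 0.0794
side 0.08 n15 lat -0.0016..0.0111 (mid 0.0048) z -0.0188..-0.0046 [153 155 153] amax 0.0886
side 0.09 n16 lat -0.0051..0.0090 (mid 0.0020) z -0.0155..-0.0044 [136 137 138] amax 0.0990
side 0.10 n7 lat -0.0011..0.0044 (mid 0.0016) z -0.0140..-0.0080 [144 147 145] amax 0.1083
side 0.11 n9 lat -0.0038..0.0027 (mid -0.0006) z -0.0143..-0.0095 [158 161 159] amax 0.1191
side 0.12 n7 lat -0.0010..0.0053 (mid 0.0021) z -0.0155..-0.0085 [163 165 163] amax 0.1283
side 0.13 n10 lat -0.0021..0.0044 (mid 0.0011) z -0.0140..-0.0086 [164 167 165] amax 0.1400
side 0.14 n8 lat -0.0026..0.0057 (mid 0.0016) z -0.0149..-0.0085 [162 163 160] amax 0.1499
side 0.15 n7 lat -0.0000..0.0051 (mid 0.0025) z -0.0133..-0.0079 [165 164 159] amax 0.1582
side 0.16 n157 lat -0.0293..0.0300 (mid 0.0004) z -0.0349..0.0116 [137 113  31] amax 0.1697
side 0.17 n14 lat -0.0180..0.0298 (mid 0.0059) z -0.0336..0.0096 [165 135  30] amax 0.1737
```

View pics/dr.png

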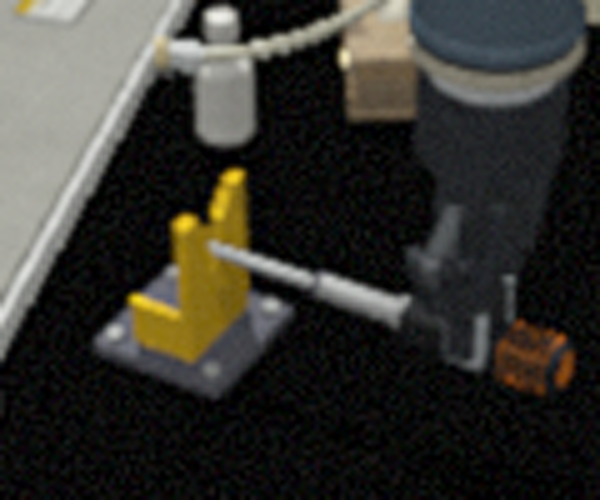

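The view shows both sections out: the mid section ends about 0.097 m ahead of the TCP, as it should, and the force has risen to 14 N at the stop. Easing off, then lifting.

Emit:
{"fn": "move_arm", "kwargs": {"deltas": [{"tx":-0.3,"ty":0,"tz":0,"yaw":0,"gripper":1},{"tx":-0.3,"ty":0,"tz":0,"yaw":0,"gripper":1},{"tx":0,"ty":0,"tz":0,"yaw":0,"gripper":1},{"tx":0,"ty":0,"tz":0,"yaw":0,"gripper":1},{"tx":0,"ty":0,"tz":0,"yaw":0,"gripper":1}]}}

```text
clock: 12.35
eef_pos: [0.4421, -0.0582, 0.0851]
orientation: [-3.141, -0.001, 2.888]
force: [-0.2, -0.5, -1.4]
opening: 0.0223
gripper_force: 59.0
```

Emit:
{"fn": "move_arm", "kwargs": {"deltas": [{"tx":-0.1,"ty":0,"tz":0,"yaw":0,"gripper":1},{"tx":0,"ty":0,"tz":-1,"yaw":0,"gripper":1},{"tx":0,"ty":0,"tz":-1.5,"yaw":0,"gripper":1},{"tx":0,"ty":0,"tz":-1.5,"yaw":0,"gripper":1},{"tx":0,"ty":0,"tz":-2,"yaw":0,"gripper":1}]}}

```text
clock: 12.98
eef_pos: [0.4435, -0.0586, 0.1462]
orientation: [-3.141, -0.0, 2.888]
force: [0.7, 0.1, -1.9]
opening: 0.0222
gripper_force: 59.0
```

Emit:
{"fn": "move_arm", "kwargs": {"deltas": [{"tx":0,"ty":0,"tz":-2,"yaw":0,"gripper":1},{"tx":0,"ty":0,"tz":-2,"yaw":0,"gripper":1},{"tx":0,"ty":0,"tz":-2,"yaw":0,"gripper":1},{"tx":0,"ty":0,"tz":-2,"yaw":0,"gripper":1},{"tx":0,"ty":0,"tz":-1,"yaw":0,"gripper":1}]}}

```text
clock: 13.6
eef_pos: [0.4439, -0.0586, 0.2367]
orientation: [3.141, 0.002, 2.888]
force: [0.9, -0.4, -3.2]
opening: 0.0223
gripper_force: 59.0
```

Emit:
{"fn": "move_arm", "kwargs": {"deltas": [{"tx":0,"ty":0,"tz":0,"yaw":0,"gripper":1},{"tx":0,"ty":0,"tz":0,"yaw":0,"gripper":1},{"tx":0,"ty":0,"tz":0,"yaw":0,"gripper":1},{"tx":0,"ty":0,"tz":0,"yaw":0,"gripper":1},{"tx":0,"ty":0,"tz":0,"yaw":0,"gripper":1}]}}

```text
clock: 14.22
eef_pos: [0.4437, -0.0586, 0.2351]
orientation: [-3.141, -0.0, 2.888]
force: [-0.6, -0.6, -2.1]
opening: 0.0224
gripper_force: 59.0
```

```bash
python3 tool.py end | grep side|grep -E " -0.0[56]| 0.0[4-9]| 0.1"
```

```text
side -0.06 n25 lat -0.0077..0.0117 (mid 0.0020) z -0.0218..-0.0034 [93 52 22] amax -0.0503
side -0.05 n48 lat -0.0116..0.0154 (mid 0.0019) z -0.0248..0.0000 [59 41 31] amax -0.0405
side 0.04 n19 lat -0.0018..0.0126 (mid 0.0054) z -0.0199..-0.0037 [99 99 97] amax 0.0494
side 0.05 n19 lat -0.0012..0.0080 (mid 0.0034) z -0.0171..-0.0060 [150 150 148] amax 0.0598
side 0.06 n19 lat -0.0030..0.0099 (mid 0.0035) z -0.0197..-0.0073 [147 147 144] amax 0.0693
side 0.07 n18 lat -0.0026..0.0093 (mid 0.0033) z -0.0176..-0.0067 [156 157 153] amax 0.0792
side 0.08 n18 lat -0.0055..0.0068 (mid 0.0007) z -0.0161..-0.0080 [146 147 144] amax 0.0895
side 0.09 n20 lat -0.0017..0.0080 (mid 0.0032) z -0.0154..-0.0062 [125 127 126] amax 0.0986
side 0.10 n10 lat -0.0008..0.0034 (mid 0.0013) z -0.0199..-0.0102 [138 140 137] amax 0.1097
side 0.11 n9 lat -0.0044..0.0040 (mid -0.0002) z -0.0163..-0.0097 [145 146 144] amax 0.1182
side 0.12 n9 lat 0.0006..0.0046 (mid 0.0026) z -0.0144..-0.0095 [145 147 145] amax 0.1280
side 0.13 n10 lat -0.0007..0.0058 (mid 0.0026) z -0.0143..-0.0091 [149 151 150] amax 0.1389
side 0.14 n9 lat -0.0024..0.0036 (mid 0.0006) z -0.0153..-0.0100 [162 164 161] amax 0.1495
side 0.15 n9 lat -0.0026..0.0051 (mid 0.0013) z -0.0167..-0.0101 [178 180 177] amax 0.1580
side 0.16 n11 lat -0.0019..0.0036 (mid 0.0008) z -0.0168..-0.0098 [157 159 157] amax 0.1689
side 0.17 n40 lat -0.0074..0.0126 (mid 0.0026) z -0.0251..-0.0028 [144 122  70] amax 0.1797
side 0.18 n6 lat -0.0025..0.0100 (mid 0.0037) z -0.0156..-0.0046 [160 138  88] amax 0.1820
```

The head now reaches 0.182 m ahead of the TCP, which is 90 mm more than when closed. The tool is level and about 0.22 m up.

```bash
python3 -c "
from station import finish_job; print(finish_job())"
```

```text
the job is handed in; nothing more can be done
None
```

The tool was drawn to its second stop, lifted clear of the fork and held level about 0.22 m up; the job is handed in at about 14 s on the robot clock, with no verdict returned.

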